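Close up the reagent row and report it ready

TASK

Push the row of four reagent bottles along the loading rail, all together as one train and by pushing only on the last bottle (the one farthest from the end stop), until the first is against the end stop and all four stand upright and touching in the rail. Then press the green ready button behind the stop down and let it come back up. Do not lift or tip any bottle, do not press the button before the row is home, and leave the other things on the counter alone.

Things in the scene. Friction and masses are not known exactly. Their poses are not given: they have to be found in the camera images.
- rail: Fixed aluminium loading rail. Origin on the counter, mid-channel; y along the channel to the end stop (roughly the robot's left), x across it, away from the robot. Channel 45 mm wide, floor 6 mm above the counter, between 5 mm lips with tops at 22 mm. Open at y = -235 mm; upright stop with rubber face at y = 165 mm, 13 mm thick, top at 58 mm. Grey button box at y = 213 to 263 mm.
- stop_face (a point): Point at the foot of the end stop's face: on the channel's centre line, on the channel floor (6 mm above the counter). Same axes as the rail: y points along the channel, into the stop.
- ready_button (a joint): Travel of the green ready button on the grey box behind the end stop, in m: 0 = up, 0.006 = fully down; pressed straight down, fully down takes 4 N, springs back by itself.
- ready_button_top (a point): Centre of the top of the green ready button (32 mm across), 73 mm beyond the stop face; moves with the button.
- green_bottle: White wedge-shouldered reagent bottle with green cap. One of the row of four; any can be last. Body along the rail 56 mm with flat upright ends, across it 39 mm (x from -16 to +23 mm), 68 mm high, cap to 88 mm; 0.12 kg nominal, loose on the rail floor. Origin: mid-length, on its underside; z up, y along the rail to the stop.
- orange_bottle: White wedge-shouldered reagent bottle with orange cap, one of the two with orange caps. One of the row of four; any can be last. Body along the rail 56 mm with flat upright ends, across it 39 mm (x from -16 to +23 mm), 68 mm high, cap to 88 mm; 0.12 kg nominal, loose on the rail floor. Origin: mid-length, on its underside; z up, y along the rail to the stop.
- white_bottle: White wedge-shouldered reagent bottle with white cap. One of the row of four; any can be last. Body along the rail 56 mm with flat upright ends, across it 39 mm (x from -16 to +23 mm), 68 mm high, cap to 88 mm; 0.12 kg nominal, loose on the rail floor. Origin: mid-length, on its underside; z up, y along the rail to the stop.
- orange_bottle_2: White wedge-shouldered reagent bottle with orange cap, one of the two with orange caps. One of the row of four; any can be last. Body along the rail 56 mm with flat upright ends, across it 39 mm (x from -16 to +23 mm), 68 mm high, cap to 88 mm; 0.12 kg nominal, loose on the rail floor. Origin: mid-length, on its underside; z up, y along the rail to the stop.
- hood_corner (a point): Obstacle mark: point on the counter straight below the lower right front corner of the analyser's raised hood. The hood's lower edge is 550 mm above it and runs 570 mm to the robot's left (+y, fixed); the panel rises from there away from the robot. Keep the arm clear of it when it swings round.
- control_bottle: Bystander: round white bottle with yellow cap, 42 mm across, 62 mm high; origin at its foot.
- drop_bottle: Bystander: small round white bottle with light blue cap, 28 mm across, 58 mm high; origin at its foot.
- sample_cup: Bystander: small clear sample cup, 16 mm across, 22 mm high; origin at its foot.
- timer: Bystander: white timer lying flat, 62 x 62 x 18 mm; origin on its underside.
- black_marker: Bystander: lying marker pen with black cap, 138 mm long, 13 mm thick, along its x; origin on its underside.
- petri_dish: Bystander: clear petri dish, 58 mm across, 12 mm high; origin on its underside.
Not all that is in view belongs to the job. Leave any black look-alike of the orange_bottle_2 alone.

How it is judged (in metres and radians):
On the way, in this order (a step that is already met when the one before it is completed fails the run):
1. the whole row of four stands closed up against the end stop (y of each of green_bottle, orange_bottle, white_bottle, orange_bottle_2 in the frame of stop_face above -0.202 m and x of green_bottle in the frame of stop_face between -0.015 and 0.01 m and z of each of green_bottle, orange_bottle, white_bottle, orange_bottle_2 in the frame of stop_face below 0.006 m and angle between each of green_bottle, orange_bottle, white_bottle, orange_bottle_2's own z axis and vertical below 0.1 rad and x of orange_bottle in the frame of stop_face between -0.015 and 0.01 m and x of white_bottle in the frame of stop_face between -0.015 and 0.01 m and x of orange_bottle_2 in the frame of stop_face between -0.015 and 0.01 m), for 0.2 s.
2. the ready button is pressed down (value of joint ready_button above 0.004 m), for 0.05 s.
At the end, for the whole second after the job is handed in: Four bottles upright (0.10 rad) and at rest in the channel, closed up against the stop: every centre within 202 mm of the stop face along the rail (196 mm if perfectly closed). The button was pressed (over 4 mm) after that and is up again (under 2 mm) (all of step 1 and value of joint ready_button below 0.002 m and linear speed of each of green_bottle, orange_bottle, white_bottle, orange_bottle_2 below 0.02 m/s); the robot touches nothing.
It fails at once if a reagent bottle is lifted from the rail floor or tipped (z of any of green_bottle, orange_bottle, white_bottle, orange_bottle_2 in the frame of stop_face above 0.015 m or angle between any of green_bottle, orange_bottle, white_bottle, orange_bottle_2's own z axis and vertical above 0.35 rad).
It fails at once if the robot pushes on a bottle other than the last of the row ((contact force between any of the fingers, the arm and green_bottle above 1 N and y of any of orange_bottle, white_bottle, orange_bottle_2 in the frame of green_bottle below -0.03 m) or (contact force between any of the fingers, the arm and orange_bottle above 1 N and y of any of green_bottle, white_bottle, orange_bottle_2 in the frame of orange_bottle below -0.03 m) or (contact force between any of the fingers, the arm and white_bottle above 1 N and y of any of green_bottle, orange_bottle, orange_bottle_2 in the frame of white_bottle below -0.03 m) or (contact force between any of the fingers, the arm and orange_bottle_2 above 1 N and y of any of green_bottle, orange_bottle, white_bottle in the frame of orange_bottle_2 below -0.03 m)).
It fails at once if the ready button is pressed before the whole row is against the stop (value of joint ready_button above 0.003 m and not (y of each of green_bottle, orange_bottle, white_bottle, orange_bottle_2 in the frame of stop_face above -0.202 m and x of green_bottle in the frame of stop_face between -0.015 and 0.01 m and z of each of green_bottle, orange_bottle, white_bottle, orange_bottle_2 in the frame of stop_face below 0.006 m and angle between each of green_bottle, orange_bottle, white_bottle, orange_bottle_2's own z axis and vertical below 0.1 rad and x of orange_bottle in the frame of stop_face between -0.015 and 0.01 m and x of white_bottle in the frame of stop_face between -0.015 and 0.01 m and x of orange_bottle_2 in the frame of stop_face between -0.015 and 0.01 m)).
It fails at once if a bystander is moved by more than 20 mm or knocked over (distance of any of control_bottle, drop_bottle, sample_cup, timer, black_marker, petri_dish from where it was at the start of the episode above 0.02 m or angle between any of control_bottle, drop_bottle, sample_cup, timer, petri_dish's own z axis and vertical above 0.5 rad).
It also fails if it takes over 50 s, if anything falls off the work surface, if the arm or the gripper's body presses on something with over 40 N, if the wrist force passes 120 N, or if a joint passes its speed limit or range.

ROBOT

A 7-joint arm with a two-finger parallel gripper is mounted at the origin on a cart in front of the work surface, level with it; the furniture and walls round the work are solid. World frame = base frame: x ahead of the robot, y to its left, z up, the work surface at z = 0. Lengths are in m, angles in degrees, forces in N, time in s.
With the tool pointing down it reaches from about 0.35 to 0.9 m from the base axis. Payload 19.9 kg.
Tool frame: the origin (TCP) lies between the finger pads; the fingertips stand 8 mm ahead of it and the grasp point (between the pads) lies 11 mm behind it; z points along the fingers, y is the direction in which the jaws open and shut (so a half turn about z gives the same grasp; the last joint's range is limited). The gripper opens to 85 mm and grips with 20 to 120 N. Pads are 22 mm wide; open, the fingers measure 114 mm over their backs; the gripper's body (76 mm by 85 mm) begins 54 mm behind the grasp point. The pads swing forward as they close: fully open they stand 13 mm farther back than shut.
Start: joints at [65.46, 23.915, -0.59, 92.452, 0.269, 63.638, -3.037], TCP at [0.236, -0.579, 0.239] pointing down, gripper open.
Joint ranges: [-161.28, 161.28], [-22.2, 115.67], [-73.04, 71.86], [3.21, 147.25], [-68.34, 248.33], [10.77, 114.83], [-161.83, 161.83]. Speed limits (degrees/s): [108.29, 108.29, 136.94, 136.94, 172.46, 172.46, 172.46].

INTERFACE

Orientations are given as [roll, pitch, yaw] about the fixed x, y, z axes, in that order (R = Rz(yaw) Ry(pitch) Rx(roll)).
In Python, from rig import * gives the robot as it stands.
- The arm moves only by the tool carry_out, never from a script. Its argument "commands" is a list of rows, each an object with "travel": the shift along the tool's x, y, z scaled (see below), a list of three; "spin": the turn about the tool's z scaled (see below); "gripper": the closure, from 0 (fully open) to 1 (shut). A call has 1 to 5 rows; each row shifts and turns the commanded pose from where the row before left it, along the tool's axes as they then stand; what a row does not reach is not made up. The controller multiplies each number of a shift by 3 cm and each number of a turn by 5 degrees. A row lasts 1/12 s, in which the tool goes at most 41.7 mm and 7.16 degrees, less where a joint would pass 70% of its speed; a pose out of reach is approached as far as the arm can. A call with a number of a shift or a turn outside -1 to 1 is refused whole. A call with a gripper value outside its range is refused whole. The fingers move at their own pace and stop on an object; "squeeze" is the grip in N (left out, the last holds). Time passes only in rows, so rows that do not move let the fingers close. It gives the time, the measured TCP pose, the force and the opening at its end, in the units of the state.
- read_state(): the state, without advancing time (a new reading comes with each control period).
- grab_frame(name): name is "scene" or "top" or "wrist"; returns a dict with "img" (384x512x3 uint8, red, green, blue), "depth" (384x512 float32, m along the optical axis (not along the pixel's ray), 0 where there is no reading), "camera_matrix" (3x3 intrinsics, pixels), "world_from_camera" (4x4, takes a point from camera to world coordinates); the wrist camera has in their place "T_tool_cam" (4x4, takes a point from camera to tool coordinates, whose origin is the TCP and whose axes are the flange's). Camera axes: x right, y down, z forward; pixel columns grow to the right and rows downward; lengths in m; the calibration is good to about 2 mm. A picture is of the moment at which its call begins: read the wrist's pose just before it.
- sign_off(): hands the job in, once; it reports no verdict.
The state is a dict: "t": time; "qpos": joint angles; "qd": joint speeds; "joint_torque": joint torques, N m; "position": TCP position; "ee_rot": TCP orientation; "contact_force": force on the tool from outside, world axes, zero at the start; "moment": the same for the moment, N m; "gripper_width": finger opening in m.
Only numpy, scipy, OpenCV 4.12 (cv2) and the standard library are available. Lean on these libraries where they do the work, as an engineer would, in place of code of your own. Each camera call takes 0.05 s, during which the arm holds its last target.

## Working session

There is one attempt and no reset: what is moved stays moved. The work goes in short steps, Python scripts to look and compute and a tool call to move; the robot and the scene stay as the last step left them, time stands still between calls to the robot, and variables do not carry over. Pictures are saved under pics/ and viewed, and the job is handed in when it is done.

Besides the shell and the picture viewer there is one more tool, called after ">>>" by a JSON object that holds its "method" and its "body", one argument or row to a line. carry_out: Moves the arm, as the interface text tells. Shifts and turns lie within -1 to 1; 1 stands for 3 cm of shift or 5 degrees of turn. Its arguments: {"type":"object","properties":{"commands":{"type":"array"},"squeeze":{"type":"number"}},"required":["commands"]}

```bash
mkdir -p pics; ls
python3 - <<'E'
from rig import *
import cv2,numpy as np,pickle
s=read_state();print({k:np.round(v,3).tolist() for k,v in s.items()})
for n in ["scene","top","wrist"]:
    f=grab_frame(n);pickle.dump(f,open(f"/tmp/{n}0.pkl","wb"))
    cv2.imwrite(f"pics/{n}0.png",f["img"][:,:,::-1])
    print(n,np.round(f["camera_matrix"],1).tolist(),np.round(f.get("world_from_camera",f.get("T_tool_cam")),3).tolist())
E
```

```text
pics
{'t': 0.0, 'qpos': [65.459, 23.948, -0.589, 92.486, 0.269, 63.637, -3.036], 'qd': [-0.046, 0.052, -0.053, -0.023, 0.002, -0.054, -0.013], 'joint_torque': [-0.0, -86.445, 0.68, -43.489, 0.019, 0.008, -0.0], 'position': [0.236, -0.579, 0.239], 'ee_rot': [-179.931, 0.005, 22.163], 'contact_force': [-0.256, -0.439, -0.433], 'moment': [0.049, -0.004, -0.016], 'gripper_width': 0.085}
scene [[419.7, 0.0, 250.0], [0.0, 419.7, 195.2], [0.0, 0.0, 1.0]] [[-0.425, -0.669, 0.609, -0.223], [-0.905, 0.305, -0.296, 0.361], [0.012, -0.677, -0.736, 1.042], [0.0, 0.0, 0.0, 1.0]]
top [[474.7, 0.0, 256.0], [0.0, 474.7, 188.5], [0.0, 0.0, 1.0]] [[0.008, -0.98, 0.2, 0.278], [-1.0, -0.008, -0.001, -0.024], [0.003, -0.2, -0.98, 1.54], [0.0, 0.0, 0.0, 1.0]]
wrist [[296.5, 0.0, 252.0], [0.0, 296.5, 195.2], [0.0, 0.0, 1.0]] [[-0.001, -0.946, -0.323, 0.083], [1.0, -0.001, 0.0, 0.002], [-0.001, -0.323, 0.946, -0.134], [0.0, 0.0, 0.0, 1.0]]
```

View pics/scene0.png

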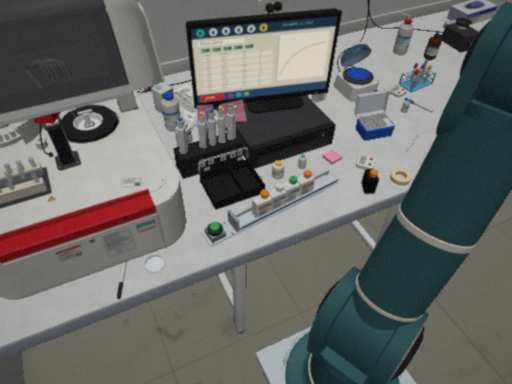

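View pics/top0.png

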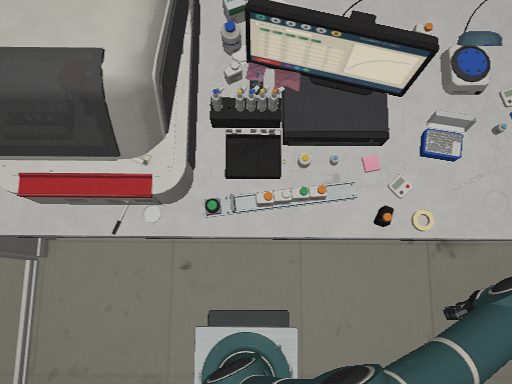

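View pics/wrist0.png

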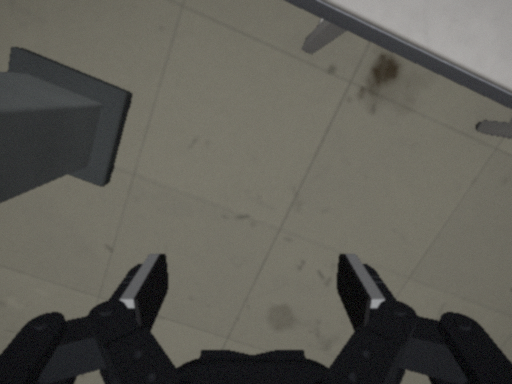

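The top view shows the rail running from the green button at about (212,205) to the open end at about (355,190). The row has caps at (268,196), (286,196), (304,191) and (322,189). The black look-alike is at (385,216), outside the rail. I'll zoom in and measure.

```bash
cat > h.py <<'E'
import numpy as np,cv2,pickle
def pts(f,T=None):
    d=f["depth"];K=f["camera_matrix"];T=f.get("world_from_camera") if T is None else T
    v,u=np.mgrid[:384,:512]
    P=np.stack([(u-K[0,2])/K[0,0]*d,(v-K[1,2])/K[1,1]*d,d],-1)
    return P@T[:3,:3].T+T[:3,3]
E
python3 - <<'E'
from h import *
f=pickle.load(open("/tmp/top0.pkl","rb"));P=pts(f)
im=f["img"][:,:,::-1]
cv2.imwrite("pics/topz.png",cv2.resize(im[165:245,195:395],None,fx=4,fy=4,interpolation=cv2.INTER_CUBIC))
g=pickle.load(open("/tmp/scene0.pkl","rb"))
cv2.imwrite("pics/scenez.png",cv2.resize(g["img"][140:250,195:395,::-1],None,fx=4,fy=4,interpolation=cv2.INTER_CUBIC))
for u,v in [(212,205),(268,196),(286,196),(304,191),(322,189),(355,184),(355,197),(234,196),(385,216),(400,186),(334,160),(305,160)]:
    print(u,v,np.round(P[v,u],3))
# height map near rail: pixel with z in 0.08-.1
hsv=cv2.cvtColor(f["img"],cv2.COLOR_RGB2HSV)
gm=(hsv[...,0]>50)&(hsv[...,0]<85)&(hsv[...,1]>110)
gm[:,:195]=0;gm[:,395:]=0;gm[:165]=0;gm[245:]=0
n,l,st,c=cv2.connectedComponentsWithStats(gm.astype(np.uint8))
for i in range(1,n):
  if st[i,4]>5: print("green",st[i],c[i],np.round(np.median(P[l==i],0),4))
om=(hsv[...,0]>5)&(hsv[...,0]<20)&(hsv[...,1]>140)
om[:,:195]=0;om[:,395:]=0;om[:165]=0;om[245:]=0
n,l,st,c=cv2.connectedComponentsWithStats(om.astype(np.uint8))
for i in range(1,n):
  if st[i,4]>5: print("orange",st[i],c[i],np.round(np.median(P[l==i],0),4))
E
```

```text
212 205 [0.528 0.115 0.049]
268 196 [ 0.551 -0.062  0.089]
286 196 [ 0.55  -0.118  0.093]
304 191 [ 0.567 -0.174  0.091]
322 189 [ 0.574 -0.23   0.092]
355 184 [ 0.611 -0.354 -0.004]
355 197 [ 0.563 -0.348  0.019]
234 196 [0.558 0.045 0.047]
385 216 [ 0.49  -0.423  0.093]
400 186 [ 0.602 -0.498  0.014]
334 160 [ 0.678 -0.277  0.053]
305 160 [ 0.674 -0.182  0.063]
green [300 187   8   8  45] [303.53333333 190.6       ] [ 0.5669 -0.174   0.0931]
green [207 200  11  10  84] [211.67857143 204.73809524] [0.5281 0.1151 0.0484]
orange [318 185   8   9  50] [321.46 189.14] [ 0.5733 -0.229   0.0924]
orange [265 192   7   8  47] [267.93617021 195.70212766] [ 0.551  -0.0624  0.0927]
orange [382 213  10   8  62] [386.74193548 216.51612903] [ 0.4905 -0.4298  0.0857]
```

View pics/topz.png

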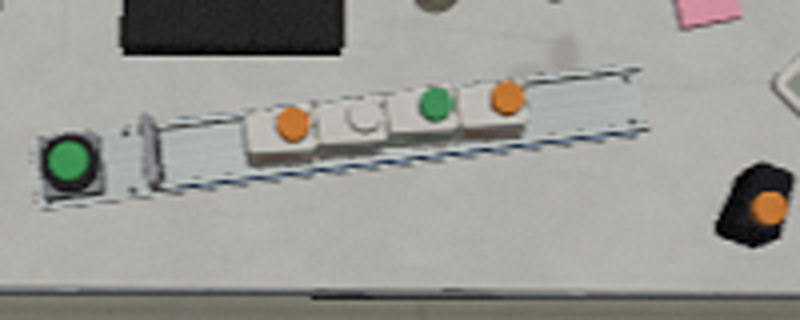

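View pics/scenez.png

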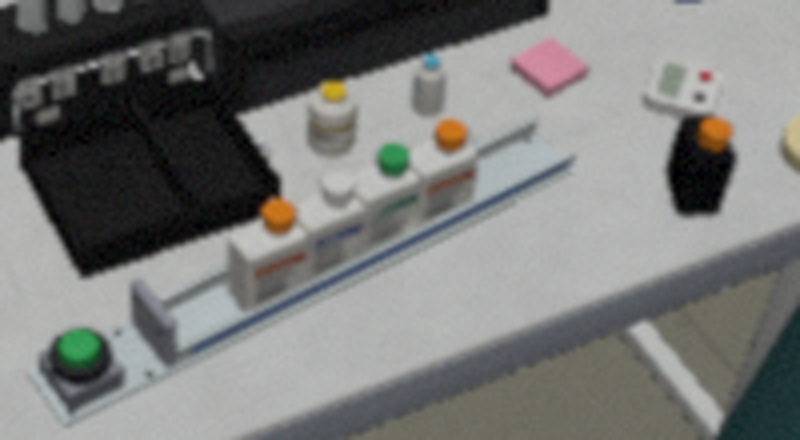

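Run:
```python
from h import *
f=pickle.load(open("/tmp/top0.pkl","rb"));P=pts(f)
for u,v in [(150,178),(150,190),(103,150),(103,60),(60,155),(160,120),(130,120)]: print(u,v,np.round(P[v,u],3))
# yaw from lips: points z .015-.03 within region
m=(P[...,2]>.4)&(P[...,0]<1.0)&(P[...,1]>-.3)
print("high pts x min,y min",P[m][:,0].min(),P[m][:,1].min(), m.sum())
# plan
yaw=22.163;goal=np.array([.583,-.302]);p=np.array([.236,-.579]);n=15
step=(goal-p)/n
for i in range(n):
    a=np.radians(yaw);ex=np.array([np.cos(a),np.sin(a)]);ey=np.array([np.sin(a),-np.cos(a)])
    print(i,np.round([step@ex/.03,step@ey/.03],2));yaw+=5
```

```text
150 178 [0.578 0.28  0.211]
150 190 [0.541 0.276 0.218]
103 150 [0.552 0.296 0.584]
103 60 [0.69  0.264 0.716]
60 155 [0.545 0.39  0.57 ]
160 120 [0.626 0.184 0.566]
130 120 [0.602 0.23  0.631]
high pts x min,y min 0.06191089518026771 -0.2999377836141356 33998
0 [ 0.95 -0.28]
1 [ 0.97 -0.2 ]
2 [ 0.98 -0.11]
3 [ 0.99 -0.02]
4 [0.98 0.06]
5 [0.98 0.15]
6 [0.96 0.23]
7 [0.94 0.31]
8 [0.9  0.39]
9 [0.87 0.47]
10 [0.82 0.55]
11 [0.77 0.62]
12 [0.71 0.68]
13 [0.65 0.74]
14 [0.59 0.79]
```

>>> {"method": "carry_out", "body": {
  "commands": [
    {"travel": [0.95, -0.28, 0], "spin": -1, "gripper": 1},
    {"travel": [0.97, -0.2, 0], "spin": -1, "gripper": 1},
    {"travel": [0.98, -0.11, 0], "spin": -1, "gripper": 1},
    {"travel": [0.99, -0.02, 0], "spin": -1, "gripper": 1},
    {"travel": [0.98, 0.06, 0], "spin": -1, "gripper": 1}
  ],
  "squeeze": 30
}}

```text
t: 0.57
position: [0.3525, -0.4853, 0.2391]
ee_rot: [-180.0, -0.0, 47.4]
contact_force: [1.0, 0.3, 0.3]
gripper_width: 0.026
```

>>> {"method": "carry_out", "body": {
  "commands": [
    {"travel": [0.98, 0.15, 0], "spin": -1, "gripper": 1},
    {"travel": [0.96, 0.23, 0], "spin": -1, "gripper": 1},
    {"travel": [0.94, 0.31, 0], "spin": -1, "gripper": 1},
    {"travel": [0.9, 0.39, 0], "spin": -1, "gripper": 1},
    {"travel": [0.87, 0.47, 0], "spin": -1, "gripper": 1}
  ]
}}

```text
t: 0.98
position: [0.468, -0.3927, 0.2392]
ee_rot: [-180.0, -0.0, 72.4]
contact_force: [0.0, -0.6, 0.5]
gripper_width: 0.0002
```

>>> {"method": "carry_out", "body": {
  "commands": [
    {"travel": [0.82, 0.55, 0], "spin": -1, "gripper": 1},
    {"travel": [0.77, 0.62, 0], "spin": -1, "gripper": 1},
    {"travel": [0.71, 0.68, 0], "spin": -1, "gripper": 1},
    {"travel": [0.65, 0.74, 0], "spin": -1, "gripper": 1},
    {"travel": [0.59, 0.79, 0], "spin": -1, "gripper": 1}
  ]
}}

```text
t: 1.4
position: [0.5838, -0.3008, 0.2391]
ee_rot: [-180.0, -0.0, 97.4]
contact_force: [0.2, 0.1, -0.2]
gripper_width: -0.0002
```

>>> {"method": "carry_out", "body": {
  "commands": [
    {"travel": [0, 0, 0], "spin": 0, "gripper": 1},
    {"travel": [0, 0, 0], "spin": 0, "gripper": 1}
  ]
}}

```text
t: 1.57
position: [0.5839, -0.3, 0.2387]
ee_rot: [-180.0, -0.1, 97.3]
contact_force: [-0.4, -0.9, 0.6]
gripper_width: 0.0002
```

```bash
cat >> h.py <<'E'
from scipy.spatial.transform import Rotation as R
def wrist(tag):
    from rig import read_state,grab_frame
    s=read_state();f=grab_frame("wrist")
    T=np.eye(4);T[:3,:3]=R.from_euler("xyz",s["ee_rot"],degrees=True).as_matrix();T[:3,3]=s["position"]
    f["world_from_camera"]=T@f["T_tool_cam"];pickle.dump(f,open(f"/tmp/{tag}.pkl","wb"))
    cv2.imwrite(f"pics/{tag}.png",f["img"][:,:,::-1]);return s,f,pts(f)
E
python3 - <<'E'
from h import *
s,f,P=wrist("w1")
print(s["position"],s["ee_rot"])
hsv=cv2.cvtColor(f["img"],cv2.COLOR_RGB2HSV)
for nm,lo,hi in[("g",50,85),("o",5,20)]:
  m=(hsv[...,0]>lo)&(hsv[...,0]<hi)&(hsv[...,1]>120)
  n,l,st,c=cv2.connectedComponentsWithStats(m.astype(np.uint8))
  for i in range(1,n):
    if st[i,4]>100: print(nm,st[i],np.round(np.median(P[l==i],0),4))
E
```

```text
[ 0.58391432 -0.3000382   0.23870123] [-1.79986839e+02 -6.71770655e-02  9.73305642e+01]
g [239  27  28  33 694] [ 0.5693 -0.1783  0.0939]
o [237  97  28  29 611] [ 0.5743 -0.2337  0.0939]
o [144 268  27  26 532] [ 0.4918 -0.4312  0.0877]
```

View pics/w1.png

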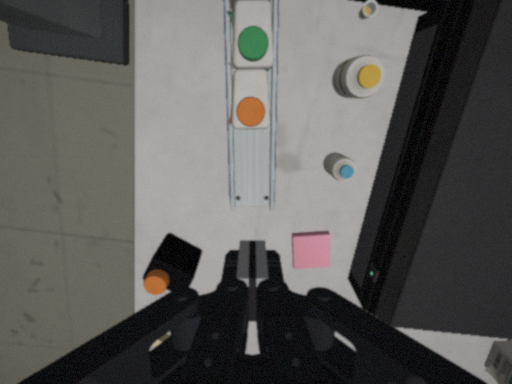

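Run:
```python
from h import *
f=pickle.load(open("/tmp/w1.pkl","rb"));P=pts(f)
yaw=7.5;a=np.radians(yaw);ex=np.array([np.cos(a),np.sin(a)]);ey=np.array([-np.sin(a),np.cos(a)])
for v in (135,150,165,180,195):
    print(v,[ (u,*np.round(P[v,u]*1000).astype(int)) for u in range(226,282,2)][::1])
# end face of orange bottle: column 252 profile
for v in range(110,140,2): print(v,np.round(P[v,252]*1000,1))
g=cv2.cvtColor(f["img"],cv2.COLOR_RGB2GRAY);cv2.imwrite("pics/w1z.png",cv2.resize(f["img"][0:215,215:290,::-1],None,fx=2.7,fy=2.7))
```

```text
135 [(226, np.int64(548), np.int64(-271), np.int64(1)), (228, np.int64(551), np.int64(-268), np.int64(17)), (230, np.int64(554), np.int64(-267), np.int64(21)), (232, np.int64(556), np.int64(-267), np.int64(20)), (234, np.int64(558), np.int64(-269), np.int64(6)), (236, np.int64(560), np.int64(-268), np.int64(5)), (238, np.int64(563), np.int64(-268), np.int64(4)), (240, np.int64(565), np.int64(-268), np.int64(5)), (242, np.int64(568), np.int64(-267), np.int64(6)), (244, np.int64(570), np.int64(-267), np.int64(5)), (246, np.int64(573), np.int64(-267), np.int64(5)), (248, np.int64(575), np.int64(-266), np.int64(6)), (250, np.int64(577), np.int64(-266), np.int64(7)), (252, np.int64(580), np.int64(-266), np.int64(5)), (254, np.int64(582), np.int64(-266), np.int64(5)), (256, np.int64(585), np.int64(-265), np.int64(5)), (258, np.int64(587), np.int64(-265), np.int64(5)), (260, np.int64(590), np.int64(-265), np.int64(6)), (262, np.int64(592), np.int64(-264), np.int64(6)), (264, np.int64(594), np.int64(-264), np.int64(6)), (266, np.int64(597), np.int64(-264), np.int64(6)), (268, np.int64(599), 
[... 5809 characters left out ...]
612), np.int64(-335), np.int64(19)), (272, np.int64(614), np.int64(-334), np.int64(22)), (274, np.int64(617), np.int64(-335), np.int64(20)), (276, np.int64(622), np.int64(-341), np.int64(-1)), (278, np.int64(624), np.int64(-340), np.int64(-1)), (280, np.int64(627), np.int64(-340), np.int64(0))]
110 [ 575.7 -232.5   94.2]
112 [ 575.9 -234.2   94.6]
114 [ 576.1 -235.9   94.5]
116 [ 576.4 -237.7   94. ]
118 [ 576.6 -239.4   94.6]
120 [ 576.8 -241.3   93.3]
122 [ 577.  -243.    94.4]
124 [ 577.3 -244.7   94.7]
126 [ 577.5 -246.6   93. ]
128 [ 578.  -250.6   72.2]
130 [ 579.1 -259.9    5.5]
132 [ 579.3 -262.2    6.8]
134 [ 579.7 -264.7    5.8]
136 [ 580.  -267.1    5.4]
138 [ 580.3 -269.6    4.9]
```

View pics/w1z.png

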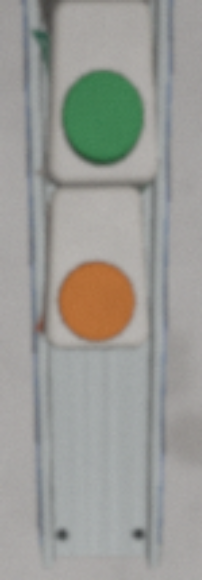

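>>> {"method": "carry_out", "body": {
  "commands": [
    {"travel": [0, 0, 1], "spin": 0, "gripper": 1},
    {"travel": [0, 0, 1], "spin": 0, "gripper": 1},
    {"travel": [0, 0, 1], "spin": 0, "gripper": 1},
    {"travel": [0, 0, 1], "spin": 0, "gripper": 1},
    {"travel": [0, 0, 1], "spin": 0, "gripper": 1}
  ]
}}

```text
t: 2.03
position: [0.5818, -0.303, 0.088]
ee_rot: [-180.0, 0.0, 97.0]
contact_force: [0.5, -1.4, 0.0]
gripper_width: 0.0002
```

>>> {"method": "carry_out", "body": {
  "commands": [
    {"travel": [0, 0, 0.8], "spin": 0, "gripper": 1},
    {"travel": [0, 0, 0.5], "spin": 0, "gripper": 1},
    {"travel": [0, 0, 0.26], "spin": 0, "gripper": 1},
    {"travel": [0, 0, 0], "spin": 0, "gripper": 1}
  ]
}}

```text
t: 2.37
position: [0.5821, -0.302, 0.0414]
ee_rot: [-179.9, -0.0, 97.1]
contact_force: [-0.4, -0.3, 0.4]
gripper_width: 0.0001
```

Run:
```python
from h import *
s,f,P=wrist("w2");print(s["position"],s["ee_rot"],s["contact_force"])
from rig import *
g=grab_frame("scene");cv2.imwrite("pics/s2.png",cv2.resize(g["img"][140:250,195:395,::-1],None,fx=4,fy=4,interpolation=cv2.INTER_CUBIC))
```

```text
[ 0.58207019 -0.30204428  0.04135143] [-1.79904002e+02 -4.75233258e-02  9.71018591e+01] [-0.39805368 -0.28280366  0.36783403]
```

View pics/w2.png

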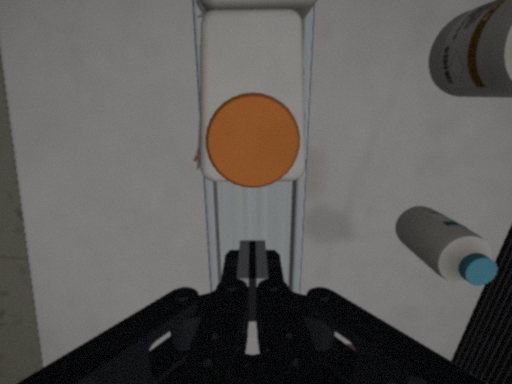

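View pics/s2.png

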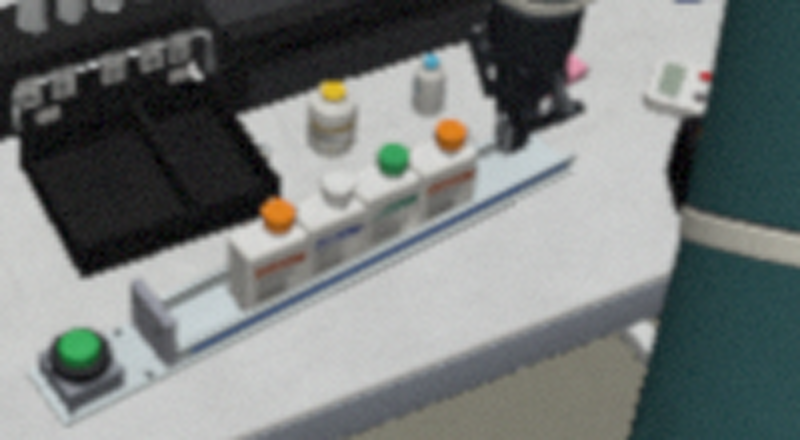

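>>> {"method": "carry_out", "body": {
  "commands": [
    {"travel": [0.5, 0.03, 0], "spin": 0, "gripper": 1},
    {"travel": [0.3, 0, 0], "spin": 0, "gripper": 1},
    {"travel": [0.15, 0, 0], "spin": 0, "gripper": 1},
    {"travel": [0.15, 0, 0], "spin": 0, "gripper": 1},
    {"travel": [0.15, 0, 0], "spin": 0, "gripper": 1}
  ]
}}

```text
t: 2.88
position: [0.5793, -0.2641, 0.043]
ee_rot: [180.0, 0.0, 97.2]
contact_force: [0.2, -0.6, 0.2]
gripper_width: -0.0
```

>>> {"method": "carry_out", "body": {
  "commands": [
    {"travel": [0.15, 0, 0], "spin": 0, "gripper": 1},
    {"travel": [0.15, 0, 0], "spin": 0, "gripper": 1},
    {"travel": [0.15, 0, 0], "spin": 0, "gripper": 1},
    {"travel": [0.15, 0, 0], "spin": 0, "gripper": 1},
    {"travel": [0.15, 0, 0], "spin": 0, "gripper": 1}
  ]
}}

```text
t: 3.3
position: [0.5764, -0.2421, 0.0427]
ee_rot: [180.0, 0.0, 97.1]
contact_force: [1.9, -4.7, 3.2]
gripper_width: 0.0
```

Run:
```python
from h import *
s,f,P=wrist("w3");print(s["position"],s["ee_rot"],s["contact_force"])
from rig import *
g=grab_frame("scene");cv2.imwrite("pics/s3.png",cv2.resize(g["img"][140:250,195:395,::-1],None,fx=4,fy=4,interpolation=cv2.INTER_CUBIC))
```

```text
[ 0.57642348 -0.24213332  0.04265482] [1.79982921e+02 2.85914076e-02 9.71350162e+01] [ 1.85781026 -4.71336316  3.16521453]
```

View pics/w3.png

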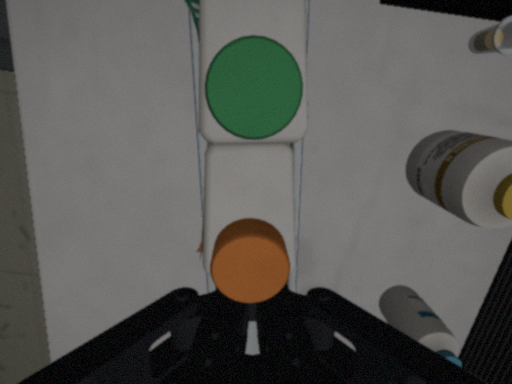

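View pics/s3.png

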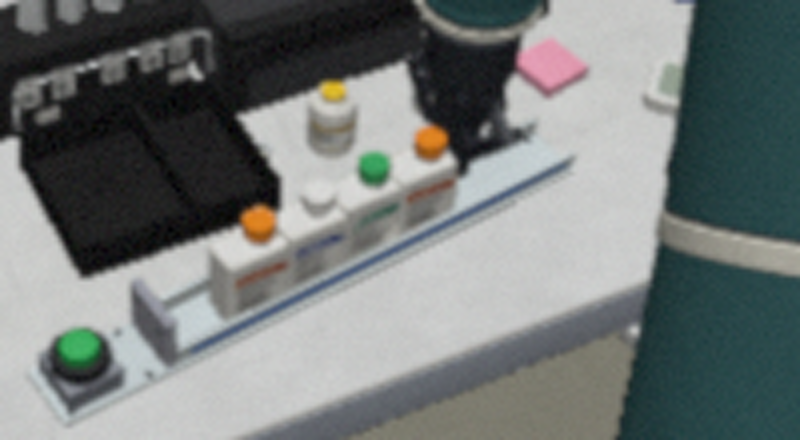

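The train is moving together, all bottles upright, at about 5 N. I'll carry on.

>>> {"method": "carry_out", "body": {
  "commands": [
    {"travel": [0.15, 0.01, 0], "spin": 0, "gripper": 1},
    {"travel": [0.15, 0, 0], "spin": 0, "gripper": 1},
    {"travel": [0.15, 0, 0], "spin": 0, "gripper": 1},
    {"travel": [0.15, 0, 0], "spin": 0, "gripper": 1},
    {"travel": [0.15, 0, 0], "spin": 0, "gripper": 1}
  ]
}}

```text
t: 3.82
position: [0.5738, -0.2192, 0.0424]
ee_rot: [-180.0, -0.0, 97.2]
contact_force: [-0.3, -4.2, 3.2]
gripper_width: -0.0004
```

>>> {"method": "carry_out", "body": {
  "commands": [
    {"travel": [0.15, 0, 0], "spin": 0, "gripper": 1},
    {"travel": [0.15, 0, 0], "spin": 0, "gripper": 1},
    {"travel": [0.1, 0, 0], "spin": 0, "gripper": 1},
    {"travel": [0.1, 0, 0], "spin": 0, "gripper": 1},
    {"travel": [0.1, 0, 0], "spin": 0, "gripper": 1}
  ]
}}

```text
t: 4.23
position: [0.5715, -0.2016, 0.0424]
ee_rot: [-180.0, -0.0, 97.2]
contact_force: [0.4, -3.3, 2.5]
gripper_width: -0.0
```

Run:
```python
from h import *
from rig import *
s,f,P=wrist("w4");print(s["position"],s["ee_rot"],s["contact_force"])
g=grab_frame("scene");cv2.imwrite("pics/s4.png",cv2.resize(g["img"][140:250,195:395,::-1],None,fx=4,fy=4,interpolation=cv2.INTER_CUBIC))
```

```text
[ 0.57152484 -0.20158085  0.04242921] [-1.79992216e+02 -2.41967858e-03  9.71626873e+01] [ 0.43830421 -3.31627744  2.49761192]
```

View pics/s4.png

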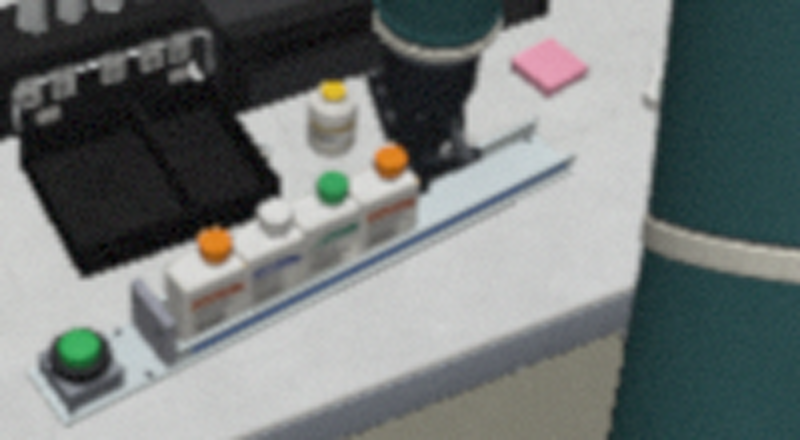

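About 10 mm remain. I'll take smaller steps and watch the force.

>>> {"method": "carry_out", "body": {
  "commands": [
    {"travel": [0.08, 0, 0], "spin": 0, "gripper": 1},
    {"travel": [0.08, 0, 0], "spin": 0, "gripper": 1},
    {"travel": [0.06, 0, 0], "spin": 0, "gripper": 1},
    {"travel": [0.06, 0, 0], "spin": 0, "gripper": 1}
  ]
}}

```text
t: 4.67
position: [0.5705, -0.1934, 0.0424]
ee_rot: [-180.0, -0.0, 97.2]
contact_force: [0.3, -3.6, 0.5]
gripper_width: -0.0002
```

>>> {"method": "carry_out", "body": {
  "commands": [
    {"travel": [0.05, 0, 0], "spin": 0, "gripper": 1},
    {"travel": [0.05, 0, 0], "spin": 0, "gripper": 1}
  ]
}}

```text
t: 4.83
position: [0.5702, -0.1907, 0.0425]
ee_rot: [180.0, 0.0, 97.2]
contact_force: [1.7, -13.0, 2.7]
gripper_width: 0.0001
```

>>> {"method": "carry_out", "body": {
  "commands": [
    {"travel": [0.03, 0, 0], "spin": 0, "gripper": 1},
    {"travel": [0, 0, 0], "spin": 0, "gripper": 1}
  ]
}}

```text
t: 5.0
position: [0.5701, -0.1907, 0.0426]
ee_rot: [180.0, 0.1, 97.1]
contact_force: [0.6, -9.4, 0.0]
gripper_width: 0.0001
```

Run:
```python
from h import *
from rig import *
s,f,P=wrist("w5");print(s["position"],s["ee_rot"],s["contact_force"])
g=grab_frame("scene");cv2.imwrite("pics/s5.png",cv2.resize(g["img"][140:250,195:395,::-1],None,fx=4,fy=4,interpolation=cv2.INTER_CUBIC))
```

```text
[ 0.57014062 -0.19072545  0.04262336] [1.79985411e+02 7.86905939e-02 9.71153142e+01] [ 0.60981563 -9.36080391  0.02119538]
```

View pics/s5.png

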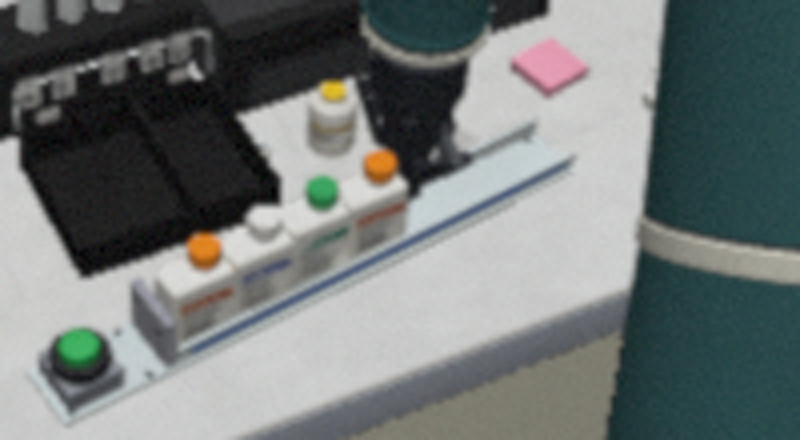

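View pics/w5.png

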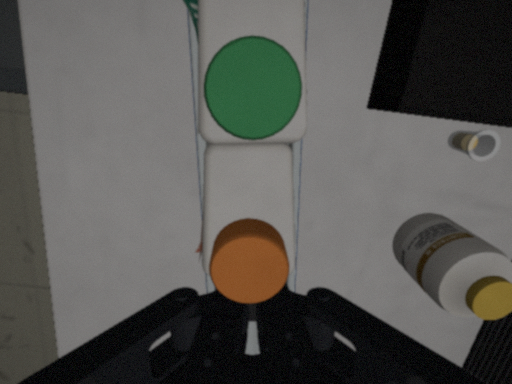

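>>> {"method": "carry_out", "body": {
  "commands": [
    {"travel": [0.05, 0, 0], "spin": 0, "gripper": 1},
    {"travel": [0.05, 0, 0], "spin": 0, "gripper": 1},
    {"travel": [0, 0, 0], "spin": 0, "gripper": 1}
  ]
}}

```text
t: 5.35
position: [0.5701, -0.1904, 0.0431]
ee_rot: [179.9, 0.3, 97.0]
contact_force: [3.2, -22.4, 1.3]
gripper_width: 0.0
```

It's stiff: 3 mm more command moved it 0.3 mm, at 22 N. The row is home. I'll back off straight and then rise.

>>> {"method": "carry_out", "body": {
  "commands": [
    {"travel": [-0.1, 0, 0], "spin": 0, "gripper": 1},
    {"travel": [-0.2, 0, 0], "spin": 0, "gripper": 1},
    {"travel": [-0.5, 0, 0], "spin": 0, "gripper": 1},
    {"travel": [-0.7, 0, 0], "spin": 0, "gripper": 1},
    {"travel": [-0.2, 0, 0], "spin": 0, "gripper": 1}
  ]
}}

```text
t: 5.77
position: [0.5759, -0.241, 0.0423]
ee_rot: [-180.0, 0.1, 97.0]
contact_force: [-0.2, -1.4, 0.4]
gripper_width: -0.0002
```

>>> {"method": "carry_out", "body": {
  "commands": [
    {"travel": [0, 0, -0.7], "spin": 0, "gripper": 1},
    {"travel": [0, 0, -1], "spin": 0, "gripper": 1},
    {"travel": [0, 0, -1], "spin": 0, "gripper": 1},
    {"travel": [0, 0, -1], "spin": 0, "gripper": 1},
    {"travel": [0, 0, -0.5], "spin": 0, "gripper": 1}
  ]
}}

```text
t: 6.18
position: [0.577, -0.2379, 0.172]
ee_rot: [179.8, 0.1, 97.2]
contact_force: [0.3, -0.2, -0.2]
gripper_width: -0.0001
```

Run:
```python
from h import *
from rig import *
s,f,P=wrist("w6");print(s["position"],s["ee_rot"],s["contact_force"])
f=grab_frame("top");P=pts(f)
cv2.imwrite("pics/t6.png",cv2.resize(f["img"][165:245,195:395,::-1],None,fx=4,fy=4,interpolation=cv2.INTER_CUBIC))
hsv=cv2.cvtColor(f["img"],cv2.COLOR_RGB2HSV)
for nm,lo,hi in[("g",50,85),("o",5,20)]:
  m=(hsv[...,0]>lo)&(hsv[...,0]<hi)&(hsv[...,1]>110)
  m[:,:195]=0;m[:,395:]=0;m[:165]=0;m[245:]=0
  n,l,st,c=cv2.connectedComponentsWithStats(m.astype(np.uint8))
  for i in range(1,n):
    if st[i,4]>5: print(nm,st[i],np.round(c[i],1),np.round(np.median(P[l==i],0),4))
```

```text
[ 0.57701882 -0.23787698  0.17197738] [1.79836730e+02 6.58263962e-02 9.71632230e+01] [ 0.26359193 -0.1614178  -0.24311076]
g [278 190   8   8  46] [281.5 193.3] [ 0.5593 -0.1044  0.094 ]
g [207 200  11  10  82] [211.7 204.8] [0.5286 0.1151 0.0477]
o [296 188   8   9  53] [299.4 191.6] [ 0.5642 -0.1588  0.0929]
o [243 195   7   8  49] [246.1 198.3] [0.5428 0.0058 0.0932]
o [382 213  10   9  70] [386.7 216.6] [ 0.4907 -0.4304  0.0861]
```

View pics/t6.png

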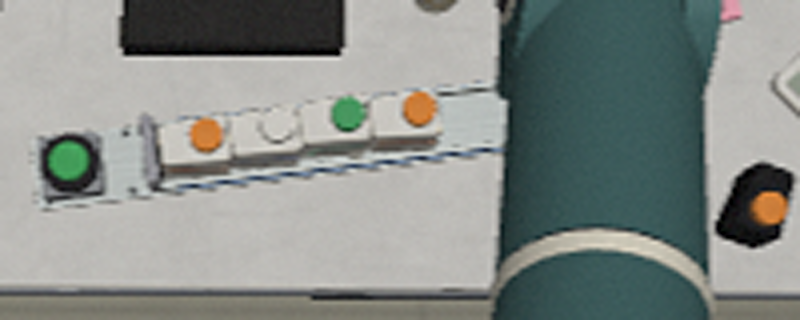

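View pics/w6.png

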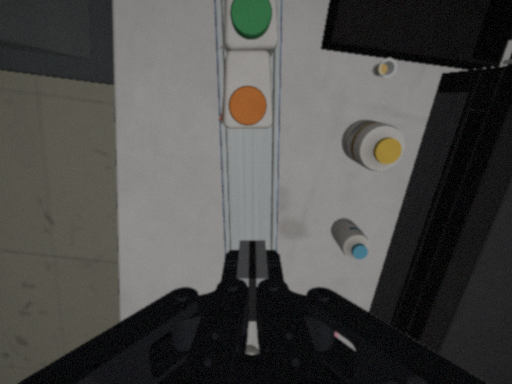

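Run:
```python
from h import *
A=[]
for n in("top0","scene0"):
    f=pickle.load(open(f"/tmp/{n}.pkl","rb"));P=pts(f)[f["depth"]>0];A.append(P.reshape(-1,3))
P=np.vstack(A)
for x0 in np.arange(.3,.85,.05):
    r=[]
    for z0,z1 in((.06,.15),(.15,.3),(.3,.45),(.45,.7)):
        m=(P[:,0]>x0)&(P[:,0]<x0+.05)&(P[:,2]>z0)&(P[:,2]<z1)&(P[:,1]>.0)
        r.append(np.round(np.percentile(P[m,1],2),3) if m.sum()>3 else None)
    print(round(x0,2),r)
from rig import read_state
print(np.round(read_state()["qpos"],1))
```

```text
0.3 [None, None, None, None]
0.35 [None, None, None, None]
0.4 [None, None, None, None]
0.45 [None, None, None, None]
0.5 [np.float64(0.224), np.float64(0.232), None, np.float64(0.253)]
0.55 [np.float64(0.181), np.float64(0.192), None, np.float64(0.204)]
0.6 [np.float64(0.175), np.float64(0.18), None, np.float64(0.18)]
0.65 [np.float64(0.174), np.float64(0.177), None, np.float64(0.175)]
0.7 [np.float64(0.174), np.float64(0.177), None, np.float64(0.174)]
0.75 [np.float64(0.005), np.float64(0.177), np.float64(0.175), np.float64(0.175)]
0.8 [np.float64(0.003), np.float64(0.006), np.float64(0.174), np.float64(0.175)]
[ 36.2  29.3 -22.4  95.7  12.9  57.3  16.6]
```

Run:
```python
import numpy as np
yaw=97.1;step=(np.array([.527,.110])-[.577,-.238])/24
for i in range(24):
    a=np.radians(yaw);print(i,np.round([step@[np.cos(a),np.sin(a)]/.03,step@[np.sin(a),-np.cos(a)]/.03],2));yaw-=5
```

```text
0 [ 0.49 -0.01]
1 [ 0.49 -0.05]
2 [ 0.48 -0.09]
3 [ 0.47 -0.14]
4 [ 0.46 -0.18]
5 [ 0.44 -0.21]
6 [ 0.42 -0.25]
7 [ 0.39 -0.29]
8 [ 0.37 -0.32]
9 [ 0.34 -0.35]
10 [ 0.31 -0.38]
11 [ 0.27 -0.41]
12 [ 0.24 -0.43]
13 [ 0.2  -0.45]
14 [ 0.16 -0.46]
15 [ 0.12 -0.47]
16 [ 0.08 -0.48]
17 [ 0.03 -0.49]
18 [-0.01 -0.49]
19 [-0.05 -0.49]
20 [-0.09 -0.48]
21 [-0.14 -0.47]
22 [-0.18 -0.46]
23 [-0.21 -0.44]
```

>>> {"method": "carry_out", "body": {
  "commands": [
    {"travel": [0.49, -0.01, 0], "spin": 1, "gripper": 1},
    {"travel": [0.49, -0.05, 0], "spin": 1, "gripper": 1},
    {"travel": [0.48, -0.09, 0], "spin": 1, "gripper": 1},
    {"travel": [0.47, -0.14, 0], "spin": 1, "gripper": 1},
    {"travel": [0.46, -0.18, 0], "spin": 1, "gripper": 1}
  ]
}}

```text
t: 6.7
position: [0.5649, -0.1639, 0.1674]
ee_rot: [-179.9, -0.0, 71.9]
contact_force: [-0.0, 0.8, -0.4]
gripper_width: -0.0001
```

>>> {"method": "carry_out", "body": {
  "commands": [
    {"travel": [0.44, -0.21, 0], "spin": 1, "gripper": 1},
    {"travel": [0.42, -0.25, 0], "spin": 1, "gripper": 1},
    {"travel": [0.39, -0.29, 0], "spin": 1, "gripper": 1},
    {"travel": [0.37, -0.32, 0], "spin": 1, "gripper": 1},
    {"travel": [0.34, -0.35, 0], "spin": 1, "gripper": 1}
  ]
}}

```text
t: 7.12
position: [0.5546, -0.0914, 0.1674]
ee_rot: [-179.9, 0.0, 46.9]
contact_force: [-0.1, 0.7, 0.7]
gripper_width: 0.0001
```

>>> {"method": "carry_out", "body": {
  "commands": [
    {"travel": [0.31, -0.38, 0], "spin": 1, "gripper": 1},
    {"travel": [0.27, -0.41, 0], "spin": 1, "gripper": 1},
    {"travel": [0.24, -0.43, 0], "spin": 1, "gripper": 1},
    {"travel": [0.2, -0.45, 0], "spin": 1, "gripper": 1},
    {"travel": [0.16, -0.46, 0], "spin": 1, "gripper": 1}
  ]
}}

```text
t: 7.53
position: [0.5442, -0.0186, 0.1675]
ee_rot: [-180.0, 0.1, 21.9]
contact_force: [0.7, -0.1, -0.8]
gripper_width: 0.0001
```

Run:
```python
from h import *
from rig import *
s=read_state();print(s["position"],s["ee_rot"],s["contact_force"],np.round(s["qpos"],1))
g=grab_frame("scene");cv2.imwrite("pics/s7.png",g["img"][:,:,::-1])
```

```text
[ 0.54416743 -0.0186227   0.16751286] [-1.79953780e+02  8.07762634e-02  2.19178442e+01] [ 0.66617707 -0.07106272 -0.82938475] [  8.   20.9 -11.3 107.5   5.1  52.1 -73.8]
```

View pics/s7.png

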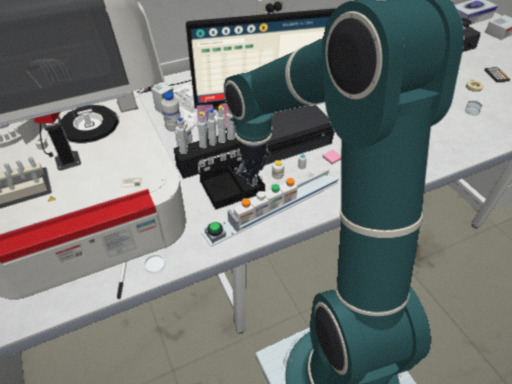

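The image shows the wrist housing at about (245,100), clear of the hood panel on the left. I'll continue to the button.

>>> {"method": "carry_out", "body": {
  "commands": [
    {"travel": [0.12, -0.47, 0], "spin": 1, "gripper": 1},
    {"travel": [0.08, -0.48, 0], "spin": 1, "gripper": 1},
    {"travel": [0.03, -0.49, 0], "spin": 1, "gripper": 1},
    {"travel": [-0.01, -0.49, 0], "spin": 1, "gripper": 1},
    {"travel": [-0.05, -0.49, 0], "spin": 1, "gripper": 1}
  ]
}}

```text
t: 8.0
position: [0.5339, 0.0539, 0.1676]
ee_rot: [180.0, 0.1, -3.1]
contact_force: [-0.5, 0.4, 0.1]
gripper_width: 0.0
```

>>> {"method": "carry_out", "body": {
  "commands": [
    {"travel": [-0.09, -0.48, 0], "spin": 1, "gripper": 1},
    {"travel": [-0.14, -0.47, 0], "spin": 1, "gripper": 1},
    {"travel": [-0.18, -0.46, 0], "spin": 1, "gripper": 1},
    {"travel": [-0.1, -0.2, 0], "spin": 0, "gripper": 1},
    {"travel": [0, 0, 0], "spin": 0, "gripper": 1}
  ]
}}

```text
t: 8.42
position: [0.5265, 0.1052, 0.1679]
ee_rot: [180.0, 0.1, -17.5]
contact_force: [0.0, -0.2, -0.0]
gripper_width: 0.0001
```

Run:
```python
from h import *
from rig import *
s,f,P=wrist("w8");print(s["position"],s["ee_rot"],s["contact_force"],np.round(s["qpos"],1))
hsv=cv2.cvtColor(f["img"],cv2.COLOR_RGB2HSV)
m=(hsv[...,0]>50)&(hsv[...,0]<85)&(hsv[...,1]>120)
n,l,st,c=cv2.connectedComponentsWithStats(m.astype(np.uint8))
for i in range(1,n):
    if st[i,4]>100: print(st[i],np.round(np.median(P[l==i],0),4))
g=grab_frame("scene");cv2.imwrite("pics/s8.png",g["img"][:,:,::-1])
```

```text
[0.52648417 0.10516924 0.16786019] [ 1.79990368e+02  6.46524591e-02 -1.75312301e+01] [ 0.00236628 -0.19597583 -0.04008801] [  -9.    19.9   -6.7  108.7    2.9   51.6 -124.6]
[ 226  172   36   37 1015] [0.5309 0.1105 0.0493]
```

View pics/s8.png

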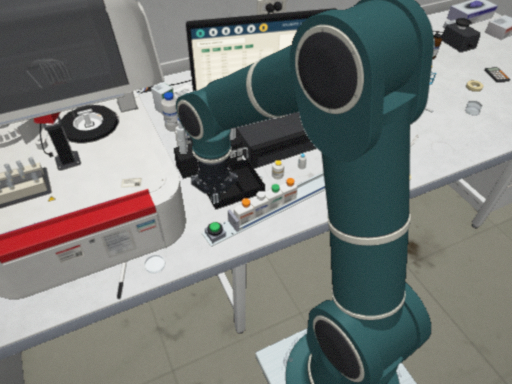

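View pics/w8.png

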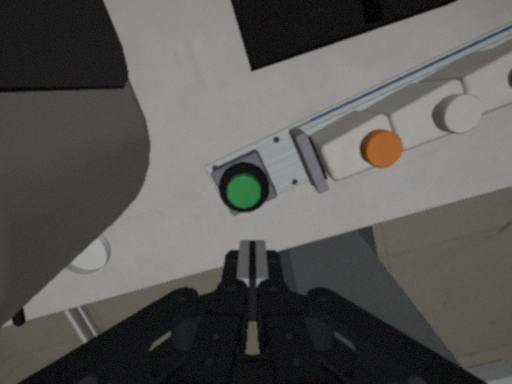

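>>> {"method": "carry_out", "body": {
  "commands": [
    {"travel": [0, -0.25, 0.8], "spin": 0, "gripper": 1},
    {"travel": [0, 0, 1], "spin": 0, "gripper": 1},
    {"travel": [0, 0, 0.9], "spin": 0, "gripper": 1},
    {"travel": [0, 0, 0.5], "spin": 0, "gripper": 1},
    {"travel": [0, 0, 0], "spin": 0, "gripper": 1}
  ]
}}

```text
t: 8.93
position: [0.5276, 0.1093, 0.0694]
ee_rot: [179.8, 0.2, -17.8]
contact_force: [-0.4, 0.1, -0.6]
gripper_width: -0.0001
```

Run:
```python
from h import *
from rig import *
s,f,P=wrist("w9");print(s["position"],s["ee_rot"],s["contact_force"])
g=grab_frame("scene");cv2.imwrite("pics/s9.png",cv2.resize(g["img"][140:260,160:320,::-1],None,fx=4,fy=4))
```

```text
[0.52761684 0.10931367 0.06935194] [179.83817858   0.24514138 -17.79292871] [-0.36180419  0.11658817 -0.60567959]
```

View pics/s9.png

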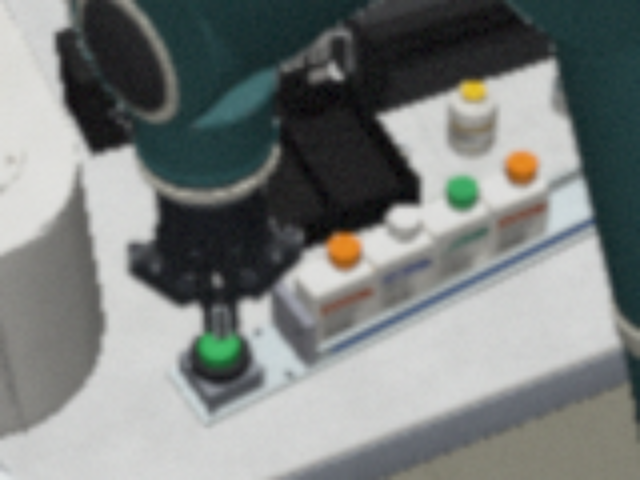

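View pics/w9.png

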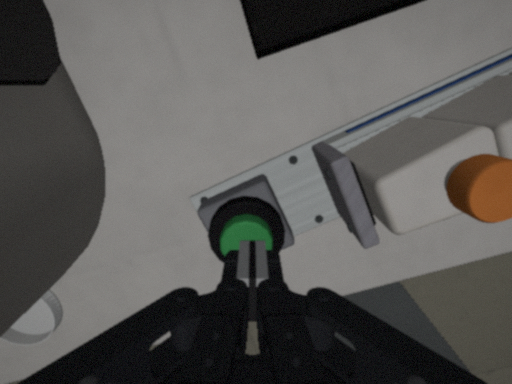

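The fingertips are just above the button, slightly toward the robot. I'll nudge a couple of millimetres and press.

>>> {"method": "carry_out", "body": {
  "commands": [
    {"travel": [0.07, -0.07, 0.2], "spin": 0, "gripper": 1},
    {"travel": [0, 0, 0.15], "spin": 0, "gripper": 1},
    {"travel": [0, 0, 0.1], "spin": 0, "gripper": 1}
  ]
}}

```text
t: 9.28
position: [0.5323, 0.1124, 0.0592]
ee_rot: [-180.0, -0.0, -17.8]
contact_force: [0.8, 0.0, 0.6]
gripper_width: 0.0001
```

>>> {"method": "carry_out", "body": {
  "commands": [
    {"travel": [0, 0, 0.1], "spin": 0, "gripper": 1},
    {"travel": [0, 0, 0.07], "spin": 0, "gripper": 1}
  ]
}}

```text
t: 9.45
position: [0.5322, 0.1124, 0.0539]
ee_rot: [-180.0, -0.0, -17.8]
contact_force: [0.7, -0.4, 2.9]
gripper_width: 0.0001
```

>>> {"method": "carry_out", "body": {
  "commands": [
    {"travel": [0, 0, 0.1], "spin": 0, "gripper": 1},
    {"travel": [0, 0, 0.05], "spin": 0, "gripper": 1},
    {"travel": [0, 0, 0], "spin": 0, "gripper": 1}
  ]
}}

```text
t: 9.7
position: [0.5324, 0.1125, 0.0513]
ee_rot: [-180.0, -0.1, -17.8]
contact_force: [-12.9, -3.7, 43.1]
gripper_width: -0.0
```

Run:
```python
from h import *
from rig import *
s,f,P=wrist("w10");print(s["position"],s["contact_force"],s["moment"])
g=grab_frame("scene");cv2.imwrite("pics/s10.png",cv2.resize(g["img"][200:260,180:280,::-1],None,fx=7,fy=7,interpolation=cv2.INTER_CUBIC))
cv2.imwrite("pics/w10z.png",cv2.resize(f["img"][170:320,170:330,::-1],None,fx=4,fy=4))
```

```text
[0.53244249 0.1125008  0.05127234] [-12.86065424  -3.74101268  43.13454261] [-0.87474776  2.95233327  0.00330345]
```

View pics/s10.png

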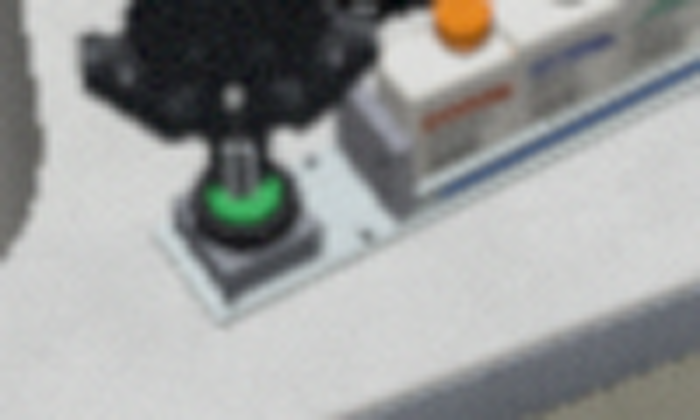

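View pics/w10z.png

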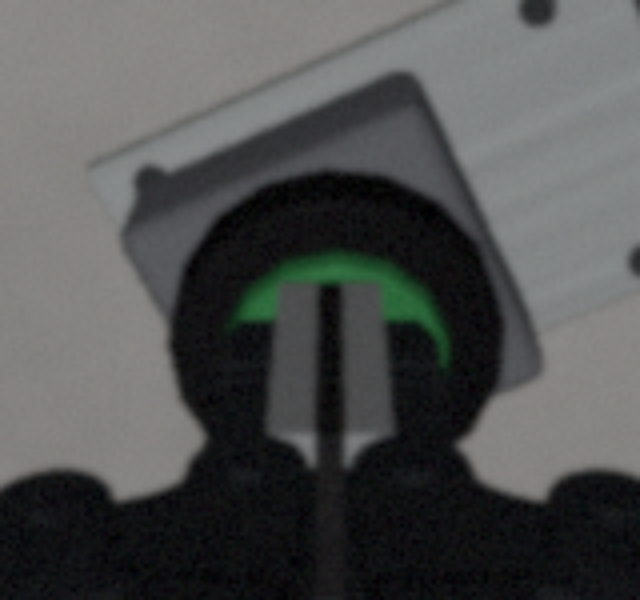

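Run:
```python
from h import *
for t in("w8","w9","w10"):
    f=pickle.load(open(f"/tmp/{t}.pkl","rb"));P=pts(f)
    hsv=cv2.cvtColor(f["img"],cv2.COLOR_RGB2HSV)
    m=(hsv[...,0]>50)&(hsv[...,0]<85)&(hsv[...,1]>120)
    m[:, :200]=0;m[:,300:]=0
    k=(hsv[...,2]<35)&(np.hypot(P[...,0]-.531,P[...,1]-.113)<.028)&(P[...,2]<.07)
    print(t,m.sum(),np.round(np.percentile(P[m][:,2],[10,50,90]),4),"collar",np.round(np.percentile(P[k][:,2],[10,50,90]),4) if k.sum() else None)
```

```text
w8 1092 [0.045  0.0493 0.0505] collar [0.0382 0.0394 0.0403]
w9 1642 [0.0409 0.0491 0.0684] collar [0.0362 0.0393 0.0403]
w10 753 [0.0387 0.0422 0.1193] collar [0.0363 0.0395 0.0628]
```

>>> {"method": "carry_out", "body": {
  "commands": [
    {"travel": [0, 0, -0.15], "spin": 0, "gripper": 1},
    {"travel": [0, 0, -0.3], "spin": 0, "gripper": 1},
    {"travel": [0, 0, -0.6], "spin": 0, "gripper": 1},
    {"travel": [0, 0, -1], "spin": 0, "gripper": 1},
    {"travel": [0, 0, -1], "spin": 0, "gripper": 1}
  ]
}}

```text
t: 10.22
position: [0.5311, 0.1123, 0.1416]
ee_rot: [180.0, 0.1, -17.8]
contact_force: [0.9, 0.3, 0.3]
gripper_width: -0.0002
```

>>> {"method": "carry_out", "body": {
  "commands": [
    {"travel": [0, 0.3, -0.3], "spin": 0, "gripper": 1},
    {"travel": [0, 0, 0], "spin": 0, "gripper": 1},
    {"travel": [0, 0, 0], "spin": 0, "gripper": 1}
  ]
}}

```text
t: 10.47
position: [0.529, 0.1035, 0.15]
ee_rot: [-180.0, -0.0, -17.9]
contact_force: [0.2, 0.0, -0.5]
gripper_width: -0.0001
```

Run:
```python
from h import *
from rig import *
s,f,P=wrist("w11");print(s["t"],s["position"],s["contact_force"])
hsv=cv2.cvtColor(f["img"],cv2.COLOR_RGB2HSV)
m=(hsv[...,0]>50)&(hsv[...,0]<85)&(hsv[...,1]>120);m[:,:180]=0;m[:,320:]=0
print(m.sum(),np.round(np.percentile(P[m][:,2],[10,50,90]),4))
g=grab_frame("scene");cv2.imwrite("pics/s11.png",cv2.resize(g["img"][140:260,160:320,::-1],None,fx=4,fy=4))
```

```text
10.4667 [0.52899441 0.10347662 0.1500201 ] [ 0.15159698  0.04612684 -0.49669378]
1279 [0.0432 0.0493 0.0508]
```

View pics/s11.png

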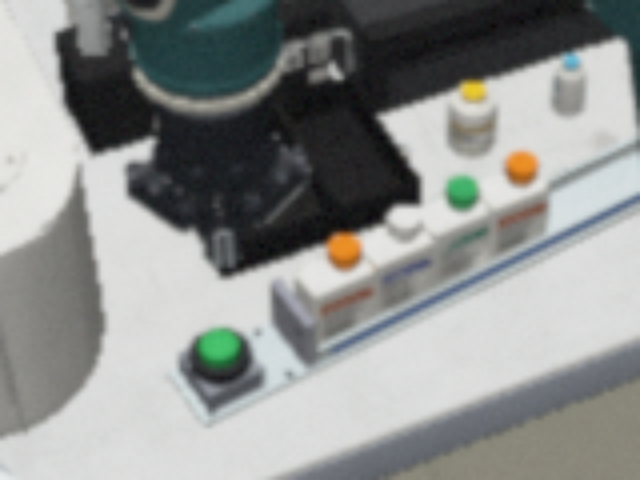

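View pics/w11.png

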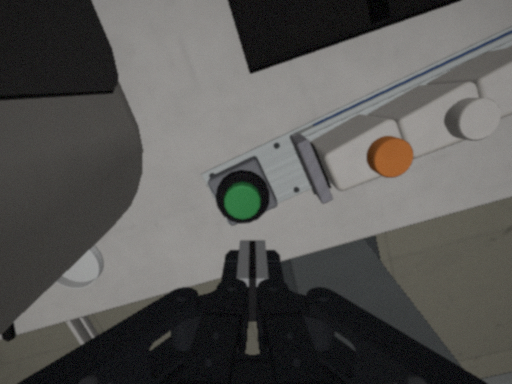

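The button top went from 49.3 mm to 42.2 mm and back to 49.3 mm. The row is still closed up and the arm is clear, so I'll hand in.

```bash
python3 -c "
from rig import *
print(sign_off())"
```

```text
the job is handed in; nothing more can be done
None
```

I pushed the row of four home by its last bottle (orange cap), then pressed the green button fully, let it come back up and handed the job in. No verdict was reported.

- **Row:** All four bottles stood upright at the end. The final push was stiff: about 3 mm more command gave 0.3 mm of motion at 22 N. From above, the caps spanned about 166 mm, against 168 mm for perfectly closed, and the first bottle looked tight against the stop.
- **Button:** Its top measured 49.3 mm before, 42.2 mm during and 49.3 mm after the press. That 7 mm is about the full 6 mm travel, within camera error. I bottomed it harder than needed: about 43 N straight down, 45 N in all, through the fingertips.
- **Surroundings:** The arm ended clear, with the fingertips about 9 cm above the button and a force reading near zero. The look-alike and the bystanders in the pictures I checked stood where they were. I did not measure the bystanders one by one.
- **Disagreement:** The wrist and top cameras placed the button about 5 mm apart. I aimed between them and the press worked.

The run took about 10.5 s of the 50 s allowed.

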